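# Feel out the heavy side of a milling jar

### The arm

A 6-joint arm with a two-finger parallel gripper is mounted at the origin on the work surface. World frame = base frame: x ahead of the robot, y to its left, z up, the work surface at z = 0. Lengths are in m, angles in degrees, forces in N, time in s.
With the tool pointing down it reaches from about 0.4 to 0.825 m from the base axis. Payload 7 kg.
Tool frame: the origin (TCP) lies midway between the tips of the shut fingers; the grasp point (between the pads) lies hold_point_z behind it (hold_point_z is the distance from the TCP to the grasp point, in m); z points along the fingers, y is the line along which they close (so a half turn about z gives the same grasp; the last joint's range is limited). The gripper opens to 88 mm and grips with 3 to 60 N. Pads are 19 mm wide; open, the fingers measure 130 mm over their backs; the gripper's body (78 mm by 193 mm) begins 47 mm behind the grasp point.
Start: joints at [-52.305, 20.546, 0.682, 0, -70.136, -16.507], TCP at [0.244, -0.629, 0.227] pointing down, gripper open.
Joint ranges: [-176.03, 176.03], [-82.01, 121.73], [-58.28, 71.71], [-173.87, 95.51], [-174.79, -0.11], [-173.66, 173.66]. Speed limits (degrees/s): [136.94, 136.94, 172.46, 180, 180, 180].

### API

Orientations are given as [roll, pitch, yaw] about the fixed x, y, z axes, in that order (R = Rz(yaw) Ry(pitch) Rx(roll)).
In Python, from plant import * gives the robot as it stands.
- The arm moves only by the tool step_arm, never from a script. Its argument "steps" is a list that holds one entry, the list of rows, each a list of 6 numbers: the shift along the tool's x, y, z scaled (see below), then the turn, a rotation vector about the tool's x, y, z scaled (see below). In form: [[[tx, ty, tz, wx, wy, wz], ...]]. A call has 1 to 20 rows; each row is the pose to reach, as a shift and turn from the pose commanded when the call began, along the tool's axes at that moment; what a row does not reach only later rows make up. The controller multiplies each number of a shift by 100 mm and each number of a turn by 0.5 rad. A row lasts 1/10 s, in which the tool goes at most 50 mm and 8.59 degrees, less where a joint would pass 70% of its speed; a pose out of reach is approached as far as the arm can. A call with a number of a shift or a turn outside -1 to 1 is refused whole. A call with a gripper value outside its range is refused whole. "jaw" is the closure in counts, from 0 (fully open) to 255 (shut), set as the call begins (left out, the last holds). The fingers move at their own pace and stop on an object; the grip force is fixed at half the most. Time passes only in rows, so rows that repeat a pose let the fingers close. It gives the time, the measured TCP pose, the force, the opening and the grip force at its end, in the units of the state.
- get_obs(): the state, without advancing time (a new reading comes with each control period).
- snapshot(name): name is "scene" or "top"; returns (picture, depth): 400x640x3 uint8, red, green, blue; 400x640 float32, m along the optical axis (not along the pixel's ray), 0 where there is no reading.
- calibration(name): a dict with "mtx" (3x3 intrinsics, pixels), "rvec" (rotation vector, rad) and "tvec" (3), from world to camera coordinates, as OpenCV has them. Camera axes: x right, y down, z forward; pixel columns grow to the right and rows downward; lengths in m; the calibration is good to about 2 mm. A picture is of the moment at which its call begins. calibration takes no time and is no camera call.
- close_job(): hands the job in; it is judged then, once.
The state is a dict: "clock": time; "joint_pos": joint angles; "qvel": joint speeds; "tau": joint torques, N m; "tool_pos": TCP position; "orientation": TCP orientation; "force": force on the tool from outside, world axes, zero at the start; "moment": the same for the moment, N m; "opening": finger opening in m; "gripper_force": force on a finger pad.
Only numpy, scipy, OpenCV 4.12 (cv2) and the standard library are available. Lean on these libraries where they do the work, as an engineer would, in place of code of your own. Each camera call takes 0.05 s, during which the arm holds its last target. There are 200 camera calls.

### The job

Lift the top jar off the pile in the wire rack, lay it gently along the two rollers of the jar mill and let go of it. A steel bar is fixed inside one wall of this jar where nobody can see it: turn the jar by hand on the rollers, feel or watch which way it wants to roll, and work out which side is heavy. Then lift the jar about 5 cm clear above the rollers, level and with the heavy side underneath, and finish holding it there, quite still, so that I can take off its lid; leave the other two jars and everything else on the bench where they are.

Things in the scene. Friction and masses are not known exactly. Their poses are not given: they have to be found in the camera images.
- jar: jar to handle, the top one of three alike: ribbed aluminium cylinder 60 mm in diameter, 96 mm long, 15 mm domes on both ends, 0.55 to 0.75 kg in all. Black rubber tyres, 66 mm in diameter, 24 mm wide, ring it 34 mm either side of its middle; grip its bare 40 mm between them. Origin: on the axis, midway between the tyres. y axis: along the jar, lid and knob at -y
- knob (a point): middle of the black hand knob on the jar's lid, for turning the jar: coaxial, 30 mm in diameter, 38 mm long, centred 85 mm from the jar's middle on its -y side. Same axes as the jar. The 10 mm neck behind it is 18 mm in diameter
- stripe (a point): red tape stripe along the jar's wall (blue stripe on the wall opposite), 30 mm from the axis; same axes as the jar, z pointing outward there. It is on top at the start. The steel bar (about a quarter of a kilo) lies along one inside wall, in no fixed relation to the stripes, but at the start at least 50 degrees away from the underside
- jar_near: lower jar of the pile, on the robot's side; same make and frame as jar; stays in the rack
- jar_far: lower jar of the pile, on the far side; same make and frame as jar; stays in the rack. The lower jars' axes are 72 mm apart, 51 mm above the bench; the top jar lies in the groove between, its axis 106 mm above the bench
- rack: fixed low stainless wire rack, 160 x 130 x 52 mm, that carries the pile. Origin: on the bench under the middle of the pile; y axis along the jars, whose knobs point to its -y
- mill: fixed bench jar mill: white housing 200 (x) x 250 (y) mm, its top 90 mm above the bench; above it two rollers along y between steel end plates at y = -105 and 105 mm, 10 mm thick, tops 120 mm above the bench. A lilac belt guard 152 mm high closes the +y end, from y = 112 mm on; the -y end is open. Origin: on the bench under the middle; control panel on its -x face
- bed (a point): point of the mill midway along the rollers, where the axis of a jar lying on them runs, 155 mm above the bench; same axes as the mill. With the knob to -y and the jar's middle at about y = -55 mm from here the knob stands out past the end plate, free to be gripped and turned, with 60 mm of free height below its axis
- roller_near (a joint): angle of the mill's -x side rubber roller, axis at x = -28 mm, 115 mm above the bench, 32 mm in diameter, 194 mm long (rad, no limits); a jar turn of 1 rad turns it 2. Let go, the jar rolls slowly (1 to 2 s, no swinging) towards heavy side down, but bearing drag stops it 25 to 38 degrees short, equally on whichever side it comes from; nearer than that, or as near to heavy side up, it stays put
- roller_far (a joint): angle of the roller on the mill's +x side, axis at x = 28 mm, otherwise the same
- bottle: amber bottle, 66 mm in diameter, 150 mm high, standing beyond the mill; origin under its middle
- beaker: glass beaker, 72 mm in diameter, 90 mm high; origin under its middle
- spanner: steel spanner, 170 mm long, lying on the bench beyond the mill's open end
- dish: white ceramic bowl, 110 mm in diameter, 35 mm high; origin under its middle
Not all that is in view belongs to the job. Leave any purple or yellow look-alike of the jar alone.

How it is judged:
By the outcome, as a careful person would: the job done as asked, in the order asked, and still so for the second after the job is handed in, while the arm keeps its last pose, push and grip.
It also fails if it takes over 72 s, if anything falls off the work surface, if the arm or the gripper's body presses on something with over 40 N, if the wrist force passes 120 N, or if a joint passes its speed limit or range.

## Working session

There is one attempt and no reset: what is moved stays moved. The work goes in short steps, Python scripts to look and compute and a tool call to move; the robot and the scene stay as the last step left them, time stands still between calls to the robot, and variables do not carry over. Pictures are saved under pics/ and viewed, at most 10 in all, crops included, and the job is handed in when it is done.

Besides the shell and the picture viewer there is one more tool, called after "Emit:" by a JSON object that holds its "op" and its "data". step_arm: Moves the arm, as the interface text tells. Its arguments: {"type":"object","properties":{"steps":{"type":"array","items":{"type":"array","items":{"type":"array","items":{"type":"number","minimum":-1,"maximum":1}}}},"jaw":{"type":"number"}},"required":["steps"]}

```bash
mkdir -p pics; ls
python3 - <<'E'
from plant import *
import cv2,numpy as np
o=get_obs();print(o)
for n in("scene","top"):
    p,d=snapshot(n);np.savez(f"pics/{n}0.npz",p=p,d=d);cv2.imwrite(f"pics/{n}0.png",p[:,:,::-1])
    c=calibration(n);R=cv2.Rodrigues(np.array(c["rvec"]))[0];print(n,c["mtx"],-R.T@np.ravel(c["tvec"]),R)
E
```

```text
pics
{'clock': 0.0, 'joint_pos': array([-5.23051969e+01,  2.05925285e+01,  6.35090057e-01, -2.08463492e-02,
       -7.01373112e+01, -1.65068665e+01]), 'qvel': array([-0.08468322, -0.07085111, -0.02382581, -0.01230472, -0.06011307,
       -0.12278286]), 'tau': array([-2.92844870e-04, -5.82713199e+01,  2.93042207e+01,  6.99670494e+00,
        6.88069253e-03, -2.07242474e-04]), 'tool_pos': array([ 0.24376605, -0.62892185,  0.22561808]), 'orientation': array([ 1.79903587e+02, -8.13468903e-03, -1.58819156e+02]), 'force': array([ 0.73187575,  0.241248  , -0.00890635]), 'moment': array([-0.00195696,  0.00392935, -0.01637035]), 'gripper_force': 0.0, 'opening': 0.08763387876090738}
scene [[448.80810707   0.         314.46782128]
 [  0.         448.80810707 195.4298033 ]
 [  0.           0.           1.        ]] [ 1.58257542 -0.12102212  1.00246582] [[ 0.1611921   0.98676967 -0.01739882]
 [ 0.63033833 -0.11650101 -0.76752922]
 [-0.75940154  0.1127525  -0.64077779]]
top [[511.05767004   0.         312.35581782]
 [  0.         511.05767004 202.98101864]
 [  0.           0.           1.        ]] [0.30323808 0.02507483 1.94165461] [[ 8.49643873e-03 -9.99963594e-01  7.87876558e-04]
 [-9.93581286e-01 -8.53108421e-03 -1.12798266e-01]
 [ 1.12800881e-01  1.75564150e-04 -9.93617598e-01]]
```

View pics/scene0.png

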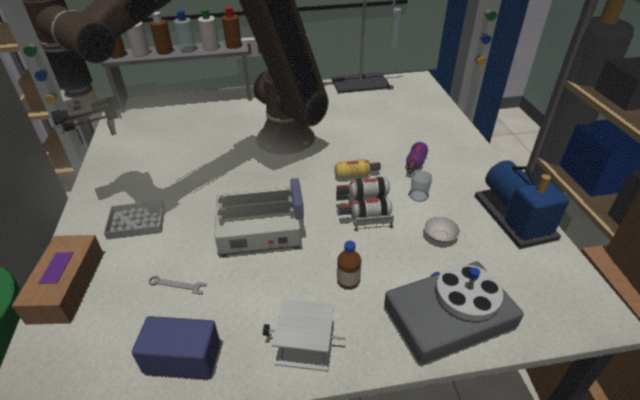

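View pics/top0.png

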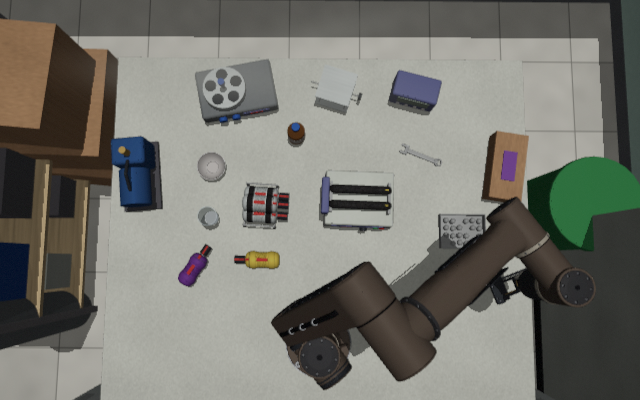

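```bash
python3 -c "
import plant
print([ (n,getattr(plant,n)) for n in dir(plant) if not n.startswith('_')])"
```

```text
[('PlanningError', <class 'plant.PlanningError'>), ('calibration', <function make.<locals>.<lambda> at 0x7f2e2e68c680>), ('close_job', <function connect.<locals>.done at 0x7f2e2eb477e0>), ('get_obs', <function make.<locals>.<lambda> at 0x7f2e2e68c5e0>), ('hold_point_z', 0.0188), ('snapshot', <function make.<locals>.drawn_camera at 0x7f2e2e68c0e0>)]
```

The scene view shows the pile at about (366,200) with knobs to the left, the mill at (260,222), and look-alikes that are yellow (352,169) and purple (417,155). In the top view the pile is at (265,205) with knobs to the right (-y), the mill at (358,198) with its guard at +y, yellow at (262,260) and purple at (195,265). Next is an enlarged crop of the pile and mill to confirm the top jar.

```bash
cat > h.py <<'E'
import cv2,numpy as np
from plant import *
def cam(n):
    c=calibration(n);R=cv2.Rodrigues(np.array(c["rvec"]))[0];t=np.ravel(c["tvec"]);return np.array(c["mtx"]),R,-R.T@t
def ray(n,u,v,z):
    K,R,C=cam(n);d=R.T@np.linalg.solve(K,[u,v,1.]);return C+d*(z-C[2])/d[2]
def pts(n,D):
    K,R,C=cam(n);v,u=np.mgrid[:400,:640];q=np.stack([u,v,np.ones_like(u)],-1)@np.linalg.inv(K).T*D[...,None];return q@R+C
def load(n,k=0):
    f=np.load(f"pics/{n}{k}.npz");return f["p"],f["d"]
E
python3 - <<'E'
from h import *
p,d=load("top");q,e=load("scene")
a=cv2.resize(p[165:240,235:401],(800,361),interpolation=cv2.INTER_CUBIC)
b=cv2.resize(q[150:232,325:405],(220,225),interpolation=cv2.INTER_CUBIC);c=cv2.resize(q[170:260,205:315],(275,225))
m=np.zeros((590,800,3),np.uint8);m[:361]=a;m[363:588,:220]=b;m[363:588,240:515]=c
cv2.imwrite("pics/crop.png",m[:,:,::-1])
P=pts("top",d)
for v in range(178,228,3): print(v,[tuple((1000*P[v,u]).round().astype(int)) for u in (250,264,278,284)])
E
```

```text
178 [(np.int64(619), np.int64(266), np.int64(-4)), (np.int64(620), np.int64(213), np.int64(-6)), (np.int64(619), np.int64(158), np.int64(0)), (np.int64(619), np.int64(135), np.int64(1))]
181 [(np.int64(607), np.int64(266), np.int64(-4)), (np.int64(607), np.int64(212), np.int64(-2)), (np.int64(607), np.int64(158), np.int64(2)), (np.int64(609), np.int64(136), np.int64(-8))]
184 [(np.int64(595), np.int64(265), np.int64(3)), (np.int64(587), np.int64(206), np.int64(58)), (np.int64(598), np.int64(159), np.int64(-16)), (np.int64(598), np.int64(135), np.int64(-10))]
187 [(np.int64(572), np.int64(256), np.int64(76)), (np.int64(575), np.int64(206), np.int64(60)), (np.int64(582), np.int64(157), np.int64(18)), (np.int64(586), np.int64(135), np.int64(-11))]
190 [(np.int64(561), np.int64(255), np.int64(77)), (np.int64(562), np.int64(204), np.int64(75)), (np.int64(572), np.int64(157), np.int64(4)), (np.int64(574), np.int64(135), np.int64(-7))]
193 [(np.int64(544), np.int64(249), np.int64(125)), (np.int64(549), np.int64(203), np.int64(88)), (np.int64(555), np.int64(154), np.int64(46)), (np.int64(554
[... 1420 characters left out ...]
(np.int64(461), np.int64(201), np.int64(82)), (np.int64(463), np.int64(151), np.int64(66)), (np.int64(463), np.int64(129), np.int64(68))]
220 [(np.int64(451), np.int64(255), np.int64(64)), (np.int64(451), np.int64(202), np.int64(73)), (np.int64(458), np.int64(156), np.int64(-8)), (np.int64(457), np.int64(133), np.int64(0))]
223 [(np.int64(445), np.int64(262), np.int64(-2)), (np.int64(445), np.int64(208), np.int64(8)), (np.int64(447), np.int64(156), np.int64(-11)), (np.int64(446), np.int64(133), np.int64(-2))]
226 [(np.int64(433), np.int64(262), np.int64(2)), (np.int64(434), np.int64(208), np.int64(6)), (np.int64(435), np.int64(156), np.int64(-5)), (np.int64(435), np.int64(132), np.int64(1))]
```

View pics/crop.png

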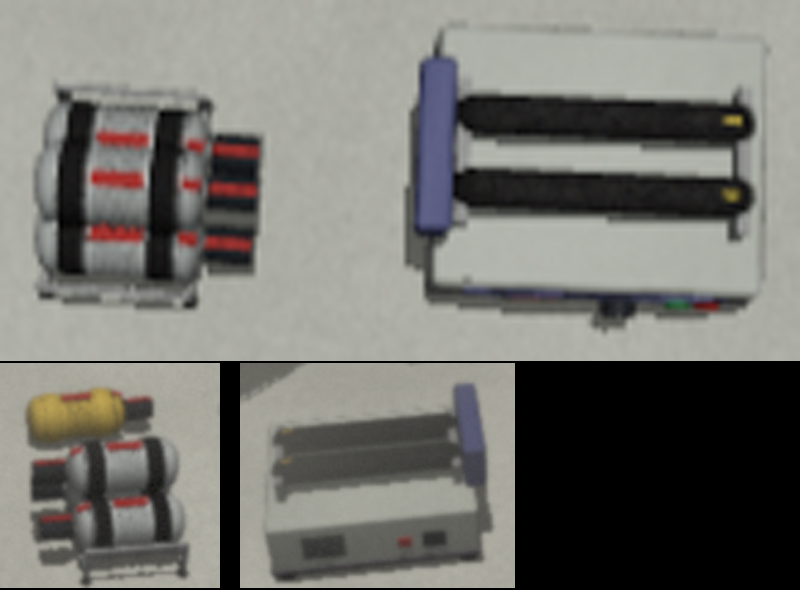

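The three alike jars in the top crop have their body stripes at (122,138), (118,180) and (115,233). The middle one overlaps both others, and its depth gives a top at about 0.135 m, so it is the top jar; yellow and purple are separate. The mill's rollers lie at crop rows 118 and 192, with the guard on the left.

Run:
```python
from h import *
p,d=load("top");P=pts("top",d);hsv=cv2.cvtColor(p,cv2.COLOR_RGB2HSV)
red=((hsv[...,0]<8)|(hsv[...,0]>172))&(hsv[...,1]>130)&(hsv[...,2]>90)
n,l,s,c=cv2.connectedComponentsWithStats(red.astype(np.uint8))
for i in range(1,n):
    if 240<c[i][0]<400 and 180<c[i][1]<250: print("red",c[i],s[i],ray("top",*c[i],.136),ray("top",*c[i],.121))
# tyres on the top jar: dark runs at rows 200-206
for v in (200,202,204,206): print(v,[int(x) for x in p[v,240:295].max(-1)])
# rollers: dark
dark=(p.max(-1)<60).astype(np.uint8);dark[:, :325]=0;dark[:,395:]=0;dark[:180]=0;dark[215:]=0
n,l,s,c=cv2.connectedComponentsWithStats(dark)
for i in range(1,n):
    if s[i][4]>60:
        v,u=np.nonzero(l==i);X=np.array([ray("top",a,b,.127) for a,b in zip(u,v)])
        (cx,cy),wh,an=cv2.minAreaRect((X[:,:2]*1000).astype(np.float32));vx=cv2.fitLine((X[:,:2]*1000).astype(np.float32),2,0,.01,.01).ravel()
        print("roller",s[i],c[i],cx,cy,wh,an,vx)
# guard
g=(hsv[...,0]>110)&(hsv[...,0]<140)&(hsv[...,1]>70);g[:,:310]=0;g[:,335:]=0;g[:170]=0;g[220:]=0
v,u=np.nonzero(g);X=np.array([ray("top",a,b,.152) for a,b in zip(u,v)])*1000;print("guard",cv2.minAreaRect(X[:,:2].astype(np.float32)))
# housing top by depth
m=(abs(P[...,2]-.09)<.012)&(P[...,0]>.3)&(P[...,0]<.7)&(P[...,1]>-.35)&(P[...,1]<.08)
n,l,s,c=cv2.connectedComponentsWithStats(cv2.morphologyEx(m.astype(np.uint8),cv2.MORPH_OPEN,np.ones((3,3))))
X=P[m][:,:2]*1000;print("housing",cv2.minAreaRect(X.astype(np.float32)),np.percentile(X,[1,99],axis=0))
# jar top surface
m=(P[...,2]>.1)&(P[...,1]>.1)&(P[...,1]<.3)&(P[...,0]>.4)&(P[...,0]<.65);X=P[m]*1000
print("jar",cv2.fitLine(X[:,:2].astype(np.float32),2,0,.01,.01).ravel(),cv2.minAreaRect(X[:,:2].astype(np.float32)))
```

```text
red [259.73684211 193.47368421] [255 193  10   2  19] [0.54070803 0.21316342 0.136     ] [0.54268075 0.21472591 0.121     ]
red [275. 195.] [274 195   3   1   3] [0.53569313 0.1586926  0.136     ] [0.53762419 0.1598026  0.121     ]
red [283.65217391 195.7826087 ] [279 195  10   3  23] [0.5331483 0.1278346 0.136    ] [0.53505822 0.12868825 0.121     ]
red [259.   201.75] [254 201  10   3  24] [0.51100268 0.21518675 0.136     ] [0.51272863 0.21676605 0.121     ]
red [274. 203.] [273 203   3   1   3] [0.50698696 0.16176781 0.136     ] [0.50867955 0.16290335 0.121     ]
red [282.96153846 203.84615385] [278 203  10   3  26] [0.5042334  0.12986106 0.136     ] [0.50590312 0.13073154 0.121     ]
red [258.25       213.07142857] [254 212  10   3  28] [0.47055225 0.2170275  0.136     ] [0.47194217 0.2186221  0.121     ]
red [273.55555556 214.11111111] [272 213   4   3   9] [0.46731495 0.16267132 0.136     ] [0.46867798 0.16381436 0.121     ]
red [281.625 215.125] [278 214   9   3  24] [0.46395097 0.13399718 0.136     ] [0.46528605 0.13490203 0.121     ]
red [382. 228.] [381 228   3   1   3] [ 0
[... 1276 characters left out ...]
9.9944764e-01  5.5986505e+02 -1.4436574e+02]
roller [329 200  62  11 482] [358.95850622 204.73236515] 503.72174072265625 -142.96771240234375 (218.1574249267578, 32.41693115234375) 89.26457214355469 [ 3.2079753e-02  9.9948531e-01  5.0438504e+02 -1.4113039e+02]
guard ((535.3974609375, -19.32637596130371), (26.19095230102539, 128.3521728515625), 88.00640106201172)
housing ((535.0238647460938, -137.924072265625), (264.86846923828125, 203.73236083984375), 88.52691650390625) [[ 435.69145461 -268.99925673]
 [ 634.64829013  -24.78204171]]
jar [5.2088477e-02 9.9864244e-01 5.0989450e+02 2.0261798e+02] ((512.2296142578125, 195.14260864257812), (166.23257446289062, 63.11742401123047), 87.35430145263672)
```

```bash
cat >> h.py <<'E'
from scipy.spatial.transform import Rotation as Ro
def calls(p,R,q,S,N):
    """N calls from pose p,R to q,S: tool-axis rows in the units of step_arm"""
    w=(R.inv()*S).as_rotvec()
    for k in range(N):
        R0=R*Ro.from_rotvec(w*k/N);a=R0.inv().apply((q-p)/N)/.1;b=w/N/.5
        n=int(np.ceil(max(np.linalg.norm(q-p)/N/.045,np.degrees(np.linalg.norm(w))/N/8,1)))
        print(n,np.r_[a,b].round(3).tolist())
def now():
    o=get_obs();return np.array(o["tool_pos"]),Ro.from_euler("xyz",o["orientation"],degrees=True)
def down(yaw): return Ro.from_euler("xyz",[180,0,yaw],degrees=True)
E
python3 - <<'E'
from h import *
p,R=now();W=np.array([.53,-.25,.226]);calls(p,R,W,down(-93.4),4);calls(W,down(-93.4),np.array([.511,.2155,.20]),down(-93.4),5)
E
```

```text
3 [-1.01, 0.625, 0.0, 0.001, 0.0, -0.571]
3 [-1.145, 0.315, -0.0, 0.001, 0.0, -0.571]
3 [-1.187, -0.02, -0.001, 0.001, 0.0, -0.571]
3 [-1.133, -0.353, -0.001, 0.001, 0.0, -0.571]
3 [-0.927, 0.093, 0.052, 0.0, 0.0, 0.0]
3 [-0.927, 0.093, 0.052, 0.0, 0.0, 0.0]
3 [-0.927, 0.093, 0.052, 0.0, 0.0, 0.0]
3 [-0.927, 0.093, 0.052, 0.0, 0.0, 0.0]
3 [-0.927, 0.093, 0.052, 0.0, 0.0, 0.0]
```

Emit:
{"op": "step_arm", "data": {"steps": [[[-0.5,0.3,0,0,0,-0.28],[-1,0.62,0,0,0,-0.57],[-1,0.62,0,0,0,-0.57]]], "jaw": 0}}

```text
clock: 0.4
tool_pos: [0.3163, -0.5327, 0.2263]
orientation: [180.0, 0.0, -142.1]
force: [0.4, -0.7, -0.5]
opening: 0.0875
gripper_force: 0.0
```

Emit:
{"op": "step_arm", "data": {"steps": [[[-0.5,0.15,0,0,0,-0.28],[-1,0.3,0,0,0,-0.57],[-1,0.3,0,0,0,-0.57]]]}}

```text
clock: 0.7
tool_pos: [0.3782, -0.4473, 0.2267]
orientation: [-180.0, 0.0, -125.7]
force: [0.3, -0.5, 0.0]
opening: 0.0877
gripper_force: 0.0
```

Emit:
{"op": "step_arm", "data": {"steps": [[[-0.5,0,0,0,0,-0.28],[-1,0,0,0,0,-0.57],[-1,0,0,0,0,-0.57]]]}}

```text
clock: 1.0
tool_pos: [0.4374, -0.3667, 0.2265]
orientation: [-180.0, 0.0, -109.4]
force: [0.3, 0.4, -0.1]
opening: 0.0873
gripper_force: 0.0
```

Emit:
{"op": "step_arm", "data": {"steps": [[[-0.5,-0.15,0,0,0,-0.28],[-1,-0.3,0,0,0,-0.57],[-1,-0.3,0,0,0,-0.57]]]}}

```text
clock: 1.3
tool_pos: [0.4992, -0.2834, 0.2263]
orientation: [-180.0, 0.0, -93.1]
force: [0.2, -0.4, 0.7]
opening: 0.0873
gripper_force: 0.0
```

Emit:
{"op": "step_arm", "data": {"steps": [[[-0.5,0,0,0,0,0],[-1,0,0,0,0,0],[-1,0,0,0,0,0]]]}}

```text
clock: 1.6
tool_pos: [0.5032, -0.1827, 0.2266]
orientation: [-180.0, 0.0, -93.4]
force: [0.9, -0.5, 0.3]
opening: 0.0877
gripper_force: 0.0
```

Emit:
{"op": "step_arm", "data": {"steps": [[[-0.5,0,0,0,0,0],[-1,0,0,0,0,0],[-1,0,0,0,0,0]]]}}

```text
clock: 1.9
tool_pos: [0.5095, -0.0832, 0.2267]
orientation: [-180.0, 0.0, -93.4]
force: [1.1, -1.1, 1.0]
opening: 0.0879
gripper_force: 0.0
```

Emit:
{"op": "step_arm", "data": {"steps": [[[-0.5,0,0,0,0,0],[-1,0,0,0,0,0],[-1,0,0,0,0,0]]]}}

```text
clock: 2.2
tool_pos: [0.5159, 0.0164, 0.2266]
orientation: [-180.0, 0.0, -93.4]
force: [0.0, 0.1, 0.8]
opening: 0.0876
gripper_force: 0.0
```

Run:
```python
from h import *
p,R=now();print(p,get_obs()["orientation"],get_obs()["clock"]);calls(p,R,np.array([.511,.2155,.19]),down(-93.4),2)
```

```text
[0.5159188  0.01643261 0.22657534] [-1.79971265e+02  2.47530388e-02 -9.33991054e+01] 2.2
3 [-0.992, 0.084, 0.183, -0.001, 0.0, 0.0]
3 [-0.992, 0.084, 0.183, -0.001, 0.0, 0.0]
```

Emit:
{"op": "step_arm", "data": {"steps": [[[-0.5,0.04,0.1,0,0,0],[-0.99,0.085,0.18,0,0,0],[-0.99,0.085,0.18,0,0,0]]]}}

```text
clock: 2.5
tool_pos: [0.5127, 0.1152, 0.2073]
orientation: [179.9, -0.0, -93.4]
force: [-0.6, -0.6, -0.3]
opening: 0.0877
gripper_force: 0.0
```

Emit:
{"op": "step_arm", "data": {"steps": [[[-0.5,0.04,0.1,0,0,0],[-0.99,0.085,0.18,0,0,0],[-0.99,0.085,0.18,0,0,0],[-0.99,0.085,0.18,0,0,0]]]}}

```text
clock: 2.9
tool_pos: [0.5105, 0.2116, 0.1899]
orientation: [179.9, -0.1, -93.5]
force: [-1.4, -0.4, 0.3]
opening: 0.0878
gripper_force: 0.0
```

Run:
```python
from h import *
p,R=now();print(p,get_obs()["joint_pos"])
q,e=snapshot("scene");t,e=snapshot("top")
a=cv2.resize(q[110:240,290:420],(560,560),interpolation=cv2.INTER_CUBIC);cv2.imwrite("pics/a1.png",a[:,:,::-1])
calls(p,R,np.array([.511,.2155,.09]),down(-93.4),1)
```

```text
[0.51049839 0.21157275 0.18992092] [ 4.28249496e+01  1.07153768e+01 -1.78914214e+01  7.26698082e-03
 -6.14899296e+01 -4.63204563e+01]
3 [-0.041, -0.004, 0.999, 0.002, -0.003, -0.003]
```

View pics/a1.png

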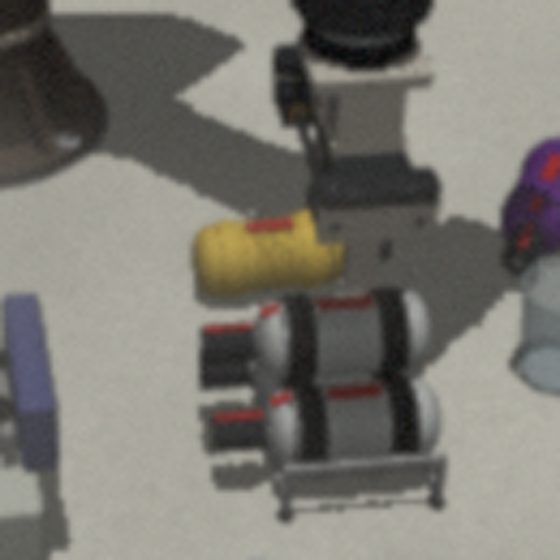

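The scene crop shows the gripper square over the top jar: stripe at (345,303), tyres at (298,345) and (390,330). The offset of the gripper block at (375,200) comes from parallax of its near face. Descending now.

Emit:
{"op": "step_arm", "data": {"steps": [[[-0.04,0,0.3,0,0,0],[-0.04,0,0.5,0,0,0],[-0.04,0,0.7,0,0,0],[-0.04,0,0.85,0,0,0],[-0.04,0,0.95,0,0,0],[-0.04,0,1,0,0,0],[-0.04,0,1,0,0,0],[-0.04,0,1,0,0,0]]]}}

```text
clock: 3.8
tool_pos: [0.5111, 0.216, 0.0913]
orientation: [-180.0, 0.0, -93.5]
force: [0.7, -0.0, -0.6]
opening: 0.0876
gripper_force: 0.0
```

Emit:
{"op": "step_arm", "data": {"steps": [[[0,0,0,0,0,0],[0,0,0,0,0,0],[0,0,0,0,0,0],[0,0,0,0,0,0],[0,0,0,0,0,0]]], "jaw": 72}}

```text
clock: 4.3
tool_pos: [0.5106, 0.2161, 0.0906]
orientation: [-180.0, 0.0, -93.5]
force: [0.5, -0.4, -0.7]
opening: 0.0634
gripper_force: 0.0
```

Clear on both sides to within 1.7 mm. Gripping.

Emit:
{"op": "step_arm", "data": {"steps": [[[0,0,0,0,0,0],[0,0,0,0,0,0],[0,0,0,0,0,0],[0,0,0,0,0,0],[0,0,0,0,0,0]]], "jaw": 255}}

```text
clock: 4.8
tool_pos: [0.5105, 0.2161, 0.0906]
orientation: [180.0, 0.0, -93.5]
force: [-1.2, 0.8, 1.2]
opening: 0.0592
gripper_force: 30.0
```

Emit:
{"op": "step_arm", "data": {"steps": [[[0,0,-0.05,0,0,0],[0,0,-0.1,0,0,0],[0,0,-0.2,0,0,0],[0,0,-0.3,0,0,0],[0,0,-0.45,0,0,0],[0,0,-0.6,0,0,0],[0,0,-0.8,0,0,0],[0,0,-1,0,0,0],[0,0,-1,0,0,0],[0,0,-1,0,0,0]]]}}

```text
clock: 5.8
tool_pos: [0.5104, 0.2161, 0.1907]
orientation: [-180.0, 0.1, -93.5]
force: [-1.3, -0.1, -8.4]
opening: 0.0597
gripper_force: 30.0
```

Run:
```python
from h import *
o=get_obs();p,R=now();print(p,o["orientation"],o["force"],o["moment"],o["opening"],o["gripper_force"])
for n in("scene","top"):
    a,d=snapshot(n);np.savez(f"pics/{n}1.npz",p=a,d=d)
A=np.array([.521,.10,.235]);calls(p,R,A,down(-93.4),1);B=np.array([.5315,-.1995,.235]);calls(A,down(-93.4),B,down(-91.9),3)
```

```text
[0.51035467 0.21607947 0.19067154] [-1.79984931e+02  6.08107678e-02 -9.35128167e+01] [-1.33311074 -0.06402758 -8.37690096] [0.03846897 0.16605731 0.0375023 ] 0.05967073263219271 29.99839425086975
3 [1.152, -0.177, -0.444, -0.001, 0.002, -0.004]
3 [0.995, -0.094, -0.0, 0.0, 0.0, -0.017]
3 [0.995, -0.085, -0.0, 0.0, 0.0, -0.017]
3 [0.996, -0.077, -0.0, 0.0, 0.0, -0.017]
```

Emit:
{"op": "step_arm", "data": {"steps": [[[0.3,0,-0.2,0,0,0],[0.6,0,-0.35,0,0,0],[1,-0.1,-0.45,0,0,0],[1,-0.1,-0.45,0,0,0]]]}}

```text
clock: 6.3
tool_pos: [0.5146, 0.1121, 0.2361]
orientation: [-180.0, -0.1, -93.6]
force: [-0.9, 1.0, -6.8]
opening: 0.0592
gripper_force: 30.0
```

Emit:
{"op": "step_arm", "data": {"steps": [[[0.4,0,0,0,0,0],[0.7,0,0,0,0,0],[1,-0.1,0,0,0,0],[1,-0.1,0,0,0,-0.02]]]}}

```text
clock: 6.7
tool_pos: [0.5179, 0.0124, 0.2343]
orientation: [179.9, -0.1, -93.1]
force: [-1.3, 0.2, -6.8]
opening: 0.0597
gripper_force: 30.0
```

Emit:
{"op": "step_arm", "data": {"steps": [[[0.4,0,0,0,0,0],[0.7,0,0,0,0,0],[1,-0.1,0,0,0,0],[1,-0.1,0,0,0,-0.02]]]}}

```text
clock: 7.1
tool_pos: [0.5232, -0.0876, 0.2343]
orientation: [179.9, -0.1, -92.5]
force: [-1.1, -0.3, -6.8]
opening: 0.0594
gripper_force: 30.0
```

Emit:
{"op": "step_arm", "data": {"steps": [[[0.4,0,0,0,0,0],[0.7,0,0,0,0,0],[1,-0.1,0,0,0,0],[1,-0.1,0,0,0,-0.02],[1,-0.1,0,0,0,-0.02]]]}}

```text
clock: 7.6
tool_pos: [0.5287, -0.1856, 0.2341]
orientation: [179.9, 0.0, -91.8]
force: [-0.1, 1.3, -6.9]
opening: 0.0598
gripper_force: 30.0
```

Run:
```python
from h import *
o=get_obs();p,R=now();print(p,o["orientation"],o["force"],o["moment"],o["joint_pos"])
for n in("scene","top"):
    a,d=snapshot(n);np.savez(f"pics/{n}2.npz",p=a,d=d)
    if n=="scene": cv2.imwrite("pics/a2.png",cv2.resize(a[130:260,200:400],(800,520),interpolation=cv2.INTER_CUBIC)[:,:,::-1])
calls(p,R,np.array([.5315,-.1995,.17]),down(-91.9),1)
```

```text
[ 0.52869432 -0.18556005  0.23412046] [ 1.79863260e+02  2.72275296e-02 -9.18451301e+01] [-0.09345217  1.34638555 -6.93471591] [ 0.10324494  0.09526267 -0.03606194] [ 6.53843346e-01  9.58200660e+00 -1.32291502e+01 -3.59418792e-02
 -6.73242701e+01 -2.48504566e+00]
2 [0.139, -0.034, 0.641, 0.005, 0.001, 0.002]
```

View pics/a2.png

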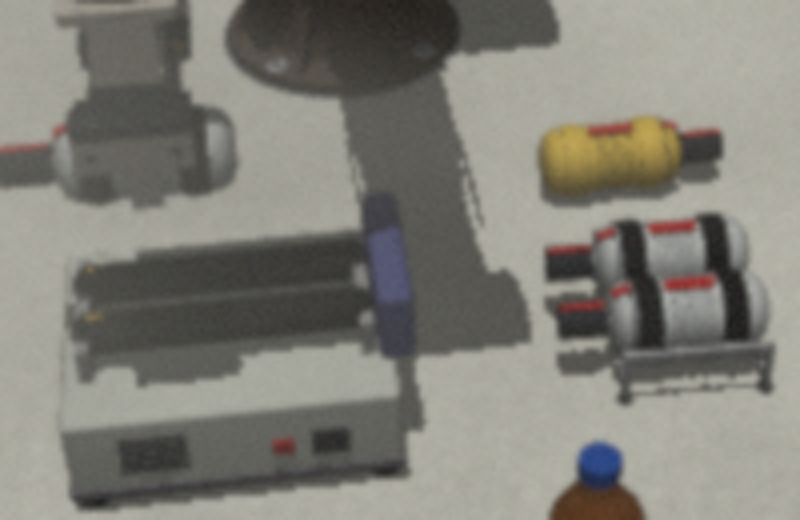

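The jar hangs level in the grip (domes at (60,160) and (215,150)), and both lower jars are still in the rack. Lowering, with a force check just above contact (expected at TCP z of about 0.1396).

Emit:
{"op": "step_arm", "data": {"steps": [[[0.14,-0.03,0.2,0,0,0],[0.14,-0.03,0.4,0,0,0],[0.14,-0.03,0.55,0,0,0],[0.14,-0.03,0.7,0,0,0],[0.14,-0.03,0.8,0,0,0],[0.14,-0.03,0.87,0,0,0],[0.14,-0.03,0.87,0,0,0]]]}}

```text
clock: 8.4
tool_pos: [0.5313, -0.1991, 0.1478]
orientation: [179.9, 0.0, -91.7]
force: [0.2, -0.2, -6.8]
opening: 0.0592
gripper_force: 30.0
```

Emit:
{"op": "step_arm", "data": {"steps": [[[0,0,0.01,0,0,0],[0,0,0.02,0,0,0],[0,0,0.03,0,0,0],[0,0,0.04,0,0,0],[0,0,0.05,0,0,0],[0,0,0.05,0,0,0]]]}}

```text
clock: 9.0
tool_pos: [0.5316, -0.1996, 0.1435]
orientation: [180.0, 0.0, -91.8]
force: [-0.8, -0.4, -6.8]
opening: 0.0594
gripper_force: 30.0
```

```bash
python3 -c "
from h import *
o=get_obs();print(o['tool_pos'],o['orientation'],o['force'],o['moment'])"
```

```text
[ 0.53159109 -0.19963151  0.14345205] [ 1.79990164e+02  2.79004199e-03 -9.17836976e+01] [-0.77936048 -0.35827377 -6.78546533] [0.00900481 0.14594749 0.03335584]
```

Emit:
{"op": "step_arm", "data": {"steps": [[[0,0,0.01,0,0,0],[0,0,0.015,0,0,0],[0,0,0.02,0,0,0],[0,0,0.02,0,0,0]]]}}

```text
clock: 9.4
tool_pos: [0.5316, -0.1996, 0.1415]
orientation: [180.0, 0.0, -91.8]
force: [-0.3, 0.6, -7.4]
opening: 0.0593
gripper_force: 30.0
```

Emit:
{"op": "step_arm", "data": {"steps": [[[0,0,0.01,0,0,0],[0,0,0.01,0,0,0],[0,0,0.01,0,0,0]]]}}

```text
clock: 9.7
tool_pos: [0.5317, -0.1996, 0.1405]
orientation: [180.0, -0.0, -91.8]
force: [0.6, -0.2, -6.6]
opening: 0.0596
gripper_force: 30.0
```

Emit:
{"op": "step_arm", "data": {"steps": [[[0,0,0.01,0,0,0],[0,0,0.01,0,0,0],[0,0,0.01,0,0,0]]]}}

```text
clock: 10.0
tool_pos: [0.5318, -0.1996, 0.1396]
orientation: [-180.0, -0.0, -91.8]
force: [0.1, 0.1, -7.0]
opening: 0.0591
gripper_force: 30.0
```

Emit:
{"op": "step_arm", "data": {"steps": [[[0,0,0.01,0,0,0],[0,0,0.01,0,0,0],[0,0,0.01,0,0,0]]]}}

```text
clock: 10.3
tool_pos: [0.5322, -0.1997, 0.1392]
orientation: [-179.9, -0.0, -91.8]
force: [-0.1, 1.6, -0.8]
opening: 0.0596
gripper_force: 30.0
```

Emit:
{"op": "step_arm", "data": {"steps": [[[0,0,0.01,0,0,0],[0,0,0.01,0,0,0],[0,0,0.01,0,0,0]]]}}

```text
clock: 10.6
tool_pos: [0.5322, -0.1997, 0.139]
orientation: [-179.9, -0.0, -91.7]
force: [-3.3, 2.2, 7.5]
opening: 0.0591
gripper_force: 30.0
```

Emit:
{"op": "step_arm", "data": {"steps": [[[0,0,-0.01,0,0,0],[0,0,-0.01,0,0,0],[0,0,-0.01,0,0,0]]]}}

```text
clock: 10.9
tool_pos: [0.5322, -0.1997, 0.1391]
orientation: [-179.9, -0.0, -91.8]
force: [0.2, 2.0, 3.1]
opening: 0.06
gripper_force: 30.0
```

Emit:
{"op": "step_arm", "data": {"steps": [[[0,0,0,0,0,0],[0,0,0,0,0,0],[0,0,0,0,0,0],[0,0,0,0,0,0],[0,0,-0.2,0,0,0],[0,0,-0.5,0,0,0],[0,0,-0.9,0,0,0],[0.5,0,-1,0,0,0],[0.85,0,-1,0,0,0],[0.85,0,-1,0,0,0],[0.85,0,-1,0,0,0],[0.85,0,-1,0,0,0],[0.85,0,-1,0,0,0],[0.85,0,-1,0,0,0],[0.85,0,-1,0,0,0]]], "jaw": 25}}

```text
clock: 12.4
tool_pos: [0.5292, -0.284, 0.2387]
orientation: [-180.0, -0.0, -91.7]
force: [0.4, -0.8, 0.2]
opening: 0.0789
gripper_force: 0.0
```

Run:
```python
from h import *
o=get_obs();p,R=now();print(p,o["orientation"],o["force"])
for n in("scene","top"):
    a,d=snapshot(n);np.savez(f"pics/{n}3.npz",p=a,d=d)
    if n=="scene": x=cv2.resize(a[160:245,205:305],(700,595),interpolation=cv2.INTER_CUBIC)
    else: y=cv2.resize(a[170:235,320:410],(540,390),interpolation=cv2.INTER_CUBIC)
m=np.zeros((595,800,3),np.uint8);m[:340,:400]=cv2.resize(x,(400,340));m[:289,400:]=cv2.resize(y,(400,289));cv2.imwrite("pics/a3.png",m[:345,:,::-1])
```

```text
[ 0.5292297  -0.28397197  0.23865101] [-1.79992780e+02 -3.98754293e-04 -9.17232158e+01] [ 0.3956572  -0.76500051  0.18490047]
```

View pics/a3.png

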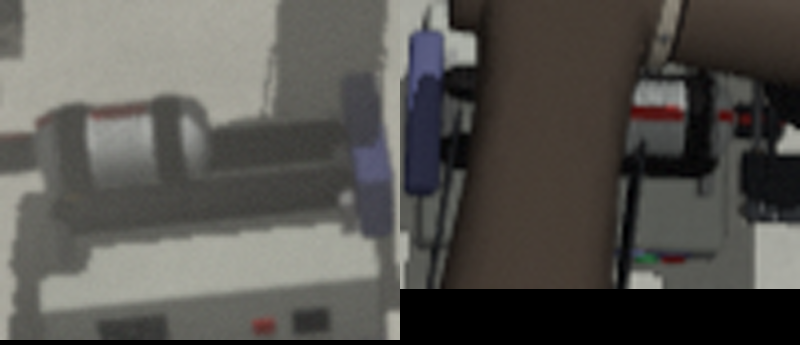

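The jar lies on the rollers (scene crop tyres at (68,140) and (172,135)). Its red stripe is still near the top at (118,110), and at (657,113) in the top crop. Measuring the angle by casting rays onto the cylinder.

```bash
cat >> h.py <<'E'
def angle(n,img,A=(.532,-.1997,.155),yaw=-1.9,r=.030):
    """roll angle of stripes about jar +y axis (0 = top, + towards +x), bare wall only"""
    K,Rc,C=cam(n);A=np.array(A);Rj=Ro.from_euler("z",yaw,degrees=True)
    hsv=cv2.cvtColor(img,cv2.COLOR_RGB2HSV).astype(int);h,s,v=hsv[...,0],hsv[...,1],hsv[...,2]
    for nm,m,off in(("red",((h<9)|(h>171))&(s>110)&(v>50),0),("blue",(h>98)&(h<128)&(s>110)&(v>40),180)):
        V,U=np.nonzero(m);out=[]
        if len(U)==0: continue
        D=Rj.inv().apply((np.linalg.inv(K)@np.stack([U,V,np.ones(len(U))])).T@Rc);o=Rj.inv().apply(C-A)
        a=D[:,0]**2+D[:,2]**2;b=D[:,0]*o[0]+D[:,2]*o[2];c=o[0]**2+o[2]**2-r*r;q=b*b-a*c;ok=q>-a*1.2e-4
        X=o+D*((-b-np.sqrt(np.maximum(q,0)))/a)[:,None];ok&=abs(X[:,1])<.024;X=X[ok];w=(s*1.)[V[ok],U[ok]]
        if len(X)<2: continue
        t=np.degrees(np.arctan2(X[:,0],X[:,2]))
        e=np.sum(w*np.exp(1j*np.radians(t)));print(n,nm,"stripe at %.1f -> red at %.1f"%(np.degrees(np.angle(e)),(np.degrees(np.angle(e))+off+180)%360-180),len(X),"spread %.0f..%.0f"%(t.min(),t.max()),"y %.3f..%.3f"%(X[:,1].min(),X[:,1].max()))
E
python3 - <<'E'
from h import *
for n in("scene","top"):
    angle(n,load(n,3)[0])
angle("top",load("top",0)[0],(.510,.2155,.106),-3.4);angle("scene",load("scene",0)[0],(.510,.2155,.106),-3.4)
o=get_obs();print(o["clock"])
for n in("scene","top"): angle(n,snapshot(n)[0])
E
```

```text
top red stripe at 0.8 -> red at 0.8 35 spread -7..9 y -0.020..0.019
top red stripe at 3.2 -> red at 3.2 34 spread -95..83 y -0.018..0.018
scene red stripe at 1.2 -> red at 1.2 24 spread -8..10 y -0.019..0.016
12.5
top red stripe at 0.8 -> red at 0.8 35 spread -7..9 y -0.020..0.019
```

The jar stayed put with red at about 1°, so the heavy side must be near the top, within the dead zone. I'll grip the knob with the tool tilted -45° and turn the jar +90° to get it out of the dead zone.

```bash
cat >> h.py <<'E'
def knobpose(phi,back=0,s=-.088,A=(.532,-.1997,.155),yaw=-1.9,jaxis=None):
    """tool pose gripping at s along jar axis, tilted phi about jar +y, backed off"""
    Rj=Ro.from_euler("z",yaw,degrees=True);S=Ro.from_rotvec(np.radians(phi)*Rj.apply([0,1,0]))*down(-90+yaw)
    return np.array(A)+Rj.apply([0,s,0])+S.apply([0,0,.0188-back]),S
E
python3 - <<'E'
from h import *
p,R=now();a=knobpose(-45,.09);calls(p,R,*a,2);b=knobpose(-45,0);print(a[0],b[0]);calls(*a,*b,1)
E
```

```text
3 [0.016, 0.251, 0.166, 0.785, 0.001, 0.002]
3 [0.016, 0.296, 0.057, 0.785, 0.001, 0.002]
[ 0.47876402 -0.28598239  0.205346  ] [ 0.54236864 -0.28809237  0.14170639]
3 [-0.0, -0.0, 0.9, 0.0, 0.0, 0.0]
```

Emit:
{"op": "step_arm", "data": {"steps": [[[0,0.1,0.05,0.26,0,0],[0,0.2,0.1,0.52,0,0],[0,0.25,0.16,0.78,0,0],[0.02,0.25,0.16,0.785,0,0]]]}}

```text
clock: 13.0
tool_pos: [0.4996, -0.2848, 0.2211]
orientation: [-157.4, 0.1, -91.9]
force: [0.0, -0.6, 0.4]
opening: 0.0792
gripper_force: 0.0
```

Emit:
{"op": "step_arm", "data": {"steps": [[[0,0.1,0.02,0.26,0,0],[0,0.2,0.04,0.52,0,0],[0,0.3,0.06,0.78,0,0],[0.02,0.3,0.06,0.785,0,0],[0.02,0.3,0.06,0.785,0,0]]]}}

```text
clock: 13.5
tool_pos: [0.4778, -0.2877, 0.2054]
orientation: [-134.9, 0.1, -91.9]
force: [-0.4, -1.0, 0.5]
opening: 0.079
gripper_force: 0.0
```

Run:
```python
from h import *
o=get_obs();p,R=now();print(p,o["joint_pos"],o["force"],o["clock"]);calls(p,R,*knobpose(-45,0),1)
```

```text
[ 0.4778105  -0.28770343  0.20536643] [-29.50675059  -3.19482387 -30.04810662 -43.44037041 -28.54456837
  59.94806035] [-0.43582772 -1.00948741  0.48957338] 13.5
3 [-0.017, -0.005, 0.906, -0.002, 0.001, -0.003]
```

Emit:
{"op": "step_arm", "data": {"steps": [[[0,0,0.3,0,0,0],[0,0,0.6,0,0,0],[0,0,0.8,0,0,0],[-0.02,0,0.9,0,0,0],[-0.02,0,0.905,0,0,0],[-0.02,0,0.905,0,0,0]]]}}

```text
clock: 14.1
tool_pos: [0.5426, -0.2868, 0.1418]
orientation: [-135.1, 0.0, -91.7]
force: [-0.8, -0.6, 0.8]
opening: 0.0791
gripper_force: 0.0
```

Emit:
{"op": "step_arm", "data": {"steps": [[[0,0,0,0,0,0],[0,0,0,0,0,0],[0,0,0,0,0,0],[0,0,0,0,0,0],[0,0,0,0,0,0],[0,0,0,0,0,0],[0,0,0,0,0,0]]], "jaw": 158}}

```text
clock: 14.8
tool_pos: [0.5425, -0.287, 0.1415]
orientation: [-135.0, -0.0, -91.8]
force: [0.1, 0.8, 0.2]
opening: 0.0344
gripper_force: 0.0
```

Emit:
{"op": "step_arm", "data": {"steps": [[[0,0,0,0,0,0],[0,0,0,0,0,0],[0,0,0,0,0,0],[0,0,0,0,0,0]]], "jaw": 255}}

```text
clock: 15.2
tool_pos: [0.5426, -0.2871, 0.1416]
orientation: [-135.0, -0.0, -91.8]
force: [0.5, -0.9, -0.1]
opening: 0.0293
gripper_force: 30.0
```

Run:
```python
from h import *
o=get_obs();p,R=now();print(p,o["orientation"],o["force"],o["moment"],o["clock"],knobpose(-45)[0])
h=.0188
for f in range(5,26,5):
    t=-np.radians(f);print(f,[0,round(-h*np.sin(t)/.1,3),round((-h+h*np.cos(t))/.1,3),round(t/.5,3)])
```

```text
[ 0.54261394 -0.28707169  0.14158297] [-1.35015717e+02 -4.29238121e-03 -9.17829602e+01] [ 0.52404837 -0.87810487 -0.05097695] [ 0.09876657  2.27585635 -0.03752584] 15.2 [ 0.54236864 -0.28809237  0.14170639]
5 [0, np.float64(0.016), np.float64(-0.001), np.float64(-0.175)]
10 [0, np.float64(0.033), np.float64(-0.003), np.float64(-0.349)]
15 [0, np.float64(0.049), np.float64(-0.006), np.float64(-0.524)]
20 [0, np.float64(0.064), np.float64(-0.011), np.float64(-0.698)]
25 [0, np.float64(0.079), np.float64(-0.018), np.float64(-0.873)]
```

Emit:
{"op": "step_arm", "data": {"steps": [[[0,0.015,-0.001,-0.16,0,0],[0,0.03,-0.002,-0.32,0,0],[0,0.044,-0.005,-0.47,0,0],[0,0.058,-0.009,-0.63,0,0],[0,0.072,-0.014,-0.785,0,0]]]}}

```text
clock: 15.7
tool_pos: [0.5362, -0.2866, 0.1375]
orientation: [-157.8, -0.1, -91.7]
force: [1.3, 1.3, -2.0]
opening: 0.0291
gripper_force: 30.0
```

Emit:
{"op": "step_arm", "data": {"steps": [[[0,0.015,-0.001,-0.16,0,0],[0,0.03,-0.002,-0.32,0,0],[0,0.044,-0.005,-0.47,0,0],[0,0.058,-0.009,-0.63,0,0],[0,0.072,-0.014,-0.785,0,0],[0,0.072,-0.014,-0.785,0,0]]]}}

```text
clock: 16.3
tool_pos: [0.5295, -0.2868, 0.1353]
orientation: [179.7, -0.0, -91.7]
force: [-4.0, -1.8, 5.2]
opening: 0.0289
gripper_force: 30.0
```

Run:
```python
from h import *
o=get_obs();p,R=now();print(p,o["orientation"],o["force"],o["moment"],o["clock"],knobpose(0)[0],o["joint_pos"])
calls(p,R,*knobpose(0,s=-.087),1)
```

```text
[ 0.5295179  -0.28682648  0.13531448] [ 1.79735738e+02 -3.97268825e-02 -9.16896791e+01] [-4.02221844 -1.7502074   5.23665274] [-0.43634008  1.54162282  0.25731533] 16.3 [ 0.52908234 -0.28765162  0.1362    ] [ -9.82070934  18.08425886 -15.66928943   0.09198064 -56.50247263
   8.080003  ]
1 [-0.002, 0.004, -0.009, 0.009, -0.001, 0.007]
```

Emit:
{"op": "step_arm", "data": {"steps": [[[0,0.017,-0.005,-0.15,0,0],[0,0.034,-0.01,-0.3,0,0],[0,0.048,-0.014,-0.47,0,0],[0,0.062,-0.018,-0.63,0,0],[0,0.076,-0.022,-0.785,0,0]]]}}

```text
clock: 16.8
tool_pos: [0.5216, -0.2863, 0.1379]
orientation: [157.4, 0.0, -91.8]
force: [0.0, 0.1, -0.1]
opening: 0.0293
gripper_force: 30.0
```

Emit:
{"op": "step_arm", "data": {"steps": [[[0,0.015,-0.001,-0.16,0,0],[0,0.03,-0.002,-0.32,0,0],[0,0.044,-0.005,-0.47,0,0],[0,0.058,-0.009,-0.63,0,0],[0,0.072,-0.014,-0.785,0,0],[0,0.072,-0.014,-0.785,0,0]]]}}

```text
clock: 17.4
tool_pos: [0.5147, -0.2862, 0.1405]
orientation: [134.6, 0.0, -91.7]
force: [-1.6, -0.4, 5.0]
opening: 0.0292
gripper_force: 30.0
```

Run:
```python
from h import *
o=get_obs();p,R=now();print(p,o["orientation"],o["force"],o["moment"],o["clock"],o["joint_pos"])
calls(p,R,*knobpose(45,s=-.087),1);calls(p,R,*knobpose(45,.09,s=-.087),1);
for n in("scene","top"): angle(n,snapshot(n)[0])
```

```text
[ 0.51471997 -0.28623183  0.14045631] [ 1.34618500e+02  2.66930601e-02 -9.17395427e+01] [-1.6327147  -0.37447529  4.99064564] [ 0.2080507  -0.46141962 -0.15261254] 17.4 [  -7.38811178   43.30583204   11.79050189    4.1159174  -103.69396856
    4.96885668]
1 [-0.001, 0.001, -0.017, 0.013, -0.003, 0.005]
3 [0.001, 0.007, -0.917, 0.013, -0.003, 0.005]
top blue stripe at -77.4 -> red at 102.6 10 spread -97..-70 y -0.018..0.008
```

Emit:
{"op": "step_arm", "data": {"steps": [[[0,0,-0.012,0,0,0],[0,0,-0.012,0,0,0]]]}}

```text
clock: 17.7
tool_pos: [0.5163, -0.2859, 0.1427]
orientation: [135.1, 0.0, -91.8]
force: [-1.3, 1.1, -2.2]
opening: 0.0294
gripper_force: 30.0
```

Emit:
{"op": "step_arm", "data": {"steps": [[[0,0,0,0,0,0],[0,0,0,0,0,0],[0,0,0,0,0,0],[0,0,0,0,0,0],[0,0,0,0,0,0],[0,0,-0.2,0,0,0],[0,0,-0.5,0,0,0],[0,0,-0.8,0,0,0],[0,0,-0.9,0,0,0],[0,0,-0.9,0,0,0],[0,0,-0.9,0,0,0],[0,0,-0.9,0,0,0],[0,0,-0.9,0,0,0],[0,0,-0.9,0,0,0],[0,0,-0.9,0,0,0]]], "jaw": 40}}

```text
clock: 19.2
tool_pos: [0.5798, -0.2882, 0.2067]
orientation: [135.0, 0.0, -91.8]
force: [0.0, -0.7, 0.7]
opening: 0.074
gripper_force: 0.0
```

Run:
```python
from h import *
o=get_obs();p,R=now();print(p,o["orientation"],o["force"],o["clock"])
I={}
for n in("scene","top"):
    a,d=snapshot(n);I[n]=a;np.savez(f"pics/{n}4.npz",p=a,d=d);angle(n,a)
m=np.zeros((350,800,3),np.uint8);m[:340,:400]=cv2.resize(I["scene"][160:245,205:305],(400,340),interpolation=cv2.INTER_CUBIC);m[:289,400:]=cv2.resize(I["top"][170:235,320:410],(400,289),interpolation=cv2.INTER_CUBIC);cv2.imwrite("pics/a4.png",m[:,:,::-1])
```

```text
[ 0.57978396 -0.28816258  0.20670076] [ 1.35008414e+02  3.13894225e-03 -9.17787659e+01] [ 0.04149599 -0.6963253   0.73990944] 19.2
top blue stripe at -18.7 -> red at 161.3 51 spread -34..-0 y -0.017..0.015
```

View pics/a4.png

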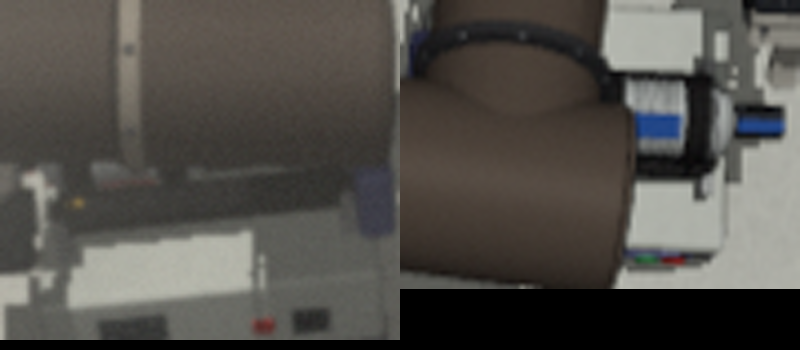

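The top crop shows the blue stripe up at (660,125): the jar rolled on towards +x and may still be moving. I'll swing the tool back over to -45° and measure the rest angle.

Emit:
{"op": "step_arm", "data": {"steps": [[[0,0.07,0.005,0.2,0,0],[0,0.14,0.015,0.4,0,0],[0,0.21,0.03,0.6,0,0],[0,0.27,0.05,0.785,0,0]]]}}

```text
clock: 19.7
tool_pos: [0.5576, -0.2876, 0.2231]
orientation: [157.8, -0.0, -91.8]
force: [-0.1, 0.9, 0.1]
opening: 0.0735
gripper_force: 0.0
```

Emit:
{"op": "step_arm", "data": {"steps": [[[0,0.07,0.005,0.2,0,0],[0,0.14,0.015,0.4,0,0],[0,0.21,0.03,0.6,0,0],[0,0.27,0.05,0.785,0,0]]]}}

```text
clock: 20.1
tool_pos: [0.5303, -0.2867, 0.2292]
orientation: [-179.7, -0.0, -91.8]
force: [-0.1, -0.1, 1.1]
opening: 0.0737
gripper_force: 0.0
```

Emit:
{"op": "step_arm", "data": {"steps": [[[0,0.07,0.005,0.2,0,0],[0,0.14,0.015,0.4,0,0],[0,0.21,0.03,0.6,0,0],[0,0.27,0.05,0.785,0,0]]]}}

```text
clock: 20.5
tool_pos: [0.5029, -0.2858, 0.2241]
orientation: [-157.2, -0.1, -91.8]
force: [0.7, 0.1, -0.0]
opening: 0.0738
gripper_force: 0.0
```

Emit:
{"op": "step_arm", "data": {"steps": [[[0,0.07,0.005,0.2,0,0],[0,0.14,0.015,0.4,0,0],[0,0.21,0.03,0.6,0,0],[0,0.27,0.05,0.785,0,0],[0,0.27,0.05,0.785,0,0]]]}}

```text
clock: 21.0
tool_pos: [0.4795, -0.2847, 0.2081]
orientation: [-134.8, 0.0, -91.9]
force: [-0.4, -0.7, -0.4]
opening: 0.0734
gripper_force: 0.0
```

Run:
```python
from h import *
o=get_obs();p,R=now();print(p,o["orientation"],o["clock"])
for n in("top","scene","top"):
    a,d=snapshot(n);np.savez(f"pics/{n}5.npz",p=a,d=d);angle(n,a)
calls(p,R,*knobpose(-45,.0,s=-.087),1)
```

```text
[ 0.47953355 -0.28472851  0.20809003] [-1.34839997e+02  1.84121483e-02 -9.18500676e+01] 21.0
top blue stripe at -18.4 -> red at 161.6 55 spread -34..-0 y -0.017..0.018
top blue stripe at -18.4 -> red at 161.6 55 spread -34..-0 y -0.017..0.018
3 [0.004, 0.027, 0.914, -0.006, 0.002, 0.001]
```

Rest 1: red at 161.6°, steady. Now gripping again at -45° and turning a further +90°.

Emit:
{"op": "step_arm", "data": {"steps": [[[0,0.01,0.3,0,0,0],[0,0.02,0.6,0,0,0],[0,0.025,0.8,0,0,0],[0,0.025,0.91,0,0,0],[0,0.025,0.915,0,0,0],[0,0.025,0.915,0,0,0]]]}}

```text
clock: 21.75
tool_pos: [0.5433, -0.2868, 0.1418]
orientation: [-135.0, -0.0, -91.7]
force: [0.4, 0.2, -0.3]
opening: 0.0741
gripper_force: 0.0
```

Run:
```python
from h import *
o=get_obs();p,R=now();print(p,knobpose(-45)[0])
calls(p,R,*knobpose(-45,.0,s=-.087),1)
```

```text
[ 0.54333785 -0.2868338   0.1418049 ] [ 0.54236864 -0.28809237  0.14170639]
1 [0.003, 0.007, -0.006, 0.002, 0.004, 0.004]
```

Emit:
{"op": "step_arm", "data": {"steps": [[[0,0.007,-0.006,0,0,0],[0,0.007,-0.006,0,0,0],[0,0.007,-0.006,0,0,0],[0,0.007,-0.006,0,0,0],[0,0.007,-0.006,0,0,0],[0,0.007,-0.006,0,0,0],[0,0.007,-0.006,0,0,0],[0,0.007,-0.006,0,0,0]]], "jaw": 255}}

```text
clock: 22.55
tool_pos: [0.5426, -0.2871, 0.1416]
orientation: [-135.0, -0.0, -91.8]
force: [-0.4, 0.4, 1.7]
opening: 0.0294
gripper_force: 30.0
```

Emit:
{"op": "step_arm", "data": {"steps": [[[0,0.015,-0.001,-0.16,0,0],[0,0.03,-0.002,-0.32,0,0],[0,0.044,-0.005,-0.47,0,0],[0,0.058,-0.012,-0.63,0,0],[0,0.072,-0.019,-0.785,0,0]]]}}

```text
clock: 23.05
tool_pos: [0.536, -0.2866, 0.1379]
orientation: [-157.8, -0.1, -91.7]
force: [1.3, 0.2, -1.6]
opening: 0.0292
gripper_force: 30.0
```

Emit:
{"op": "step_arm", "data": {"steps": [[[0,0.015,-0.003,-0.16,0,0],[0,0.03,-0.006,-0.32,0,0],[0,0.044,-0.009,-0.47,0,0],[0,0.058,-0.013,-0.63,0,0],[0,0.072,-0.019,-0.785,0,0]]]}}

```text
clock: 23.55
tool_pos: [0.5287, -0.2864, 0.1367]
orientation: [179.8, -0.0, -91.8]
force: [0.8, 1.9, -1.2]
opening: 0.0292
gripper_force: 30.0
```

Emit:
{"op": "step_arm", "data": {"steps": [[[0,0.015,-0.003,-0.16,0,0],[0,0.03,-0.006,-0.32,0,0],[0,0.044,-0.009,-0.47,0,0],[0,0.058,-0.013,-0.63,0,0],[0,0.072,-0.019,-0.785,0,0]]]}}

```text
clock: 24.05
tool_pos: [0.5217, -0.2862, 0.1383]
orientation: [157.3, 0.0, -91.8]
force: [-0.0, -0.3, -0.9]
opening: 0.0292
gripper_force: 30.0
```

Emit:
{"op": "step_arm", "data": {"steps": [[[0,0.015,-0.003,-0.16,0,0],[0,0.03,-0.006,-0.32,0,0],[0,0.044,-0.009,-0.47,0,0],[0,0.058,-0.013,-0.63,0,0],[0,0.072,-0.019,-0.785,0,0],[0,0.072,-0.019,-0.785,0,0]]]}}

```text
clock: 24.65
tool_pos: [0.5152, -0.2863, 0.1411]
orientation: [134.6, -0.0, -91.7]
force: [-0.6, 0.4, 3.2]
opening: 0.0294
gripper_force: 30.0
```

Run:
```python
from h import *
o=get_obs();p,R=now();print(p,o["orientation"],o["force"],o["clock"])
calls(p,R,*knobpose(45,s=-.087),1)
for n in("scene","top"): angle(n,snapshot(n)[0])
```

```text
[ 0.5152318  -0.28625554  0.14108267] [ 1.34550979e+02 -6.28431123e-03 -9.17205668e+01] [-0.55955312  0.36689824  3.20682409] 24.65
1 [-0.001, 0.0, -0.009, 0.016, -0.005, 0.004]
top red stripe at -96.5 -> red at -96.5 7 spread -97..-97 y -0.014..0.007
top blue stripe at 69.0 -> red at -111.0 11 spread 63..81 y -0.018..0.017
```

Turned (red at about -108°). Releasing and letting it roll back.

Emit:
{"op": "step_arm", "data": {"steps": [[[0,0,-0.009,0.01,0,0],[0,0,-0.009,0.01,0,0]]]}}

```text
clock: 24.95
tool_pos: [0.5164, -0.2858, 0.1438]
orientation: [135.5, 0.0, -91.8]
force: [0.6, 1.8, -3.6]
opening: 0.0292
gripper_force: 30.0
```

Emit:
{"op": "step_arm", "data": {"steps": [[[0,0,0,0,0,0],[0,0,0,0,0,0],[0,0,0,0,0,0],[0,0,0,0,0,0],[0,0,0,0,0,0],[0,0,-0.2,0,0,0],[0,0,-0.5,0,0,0],[0,0,-0.8,0,0,0],[0,0,-0.9,0,0,0],[0,0,-0.9,0,0,0]]], "jaw": 40}}

```text
clock: 25.95
tool_pos: [0.5806, -0.2882, 0.2083]
orientation: [135.4, -0.0, -91.8]
force: [0.0, 0.2, -0.0]
opening: 0.0739
gripper_force: 0.0
```

Emit:
{"op": "step_arm", "data": {"steps": [[[0,0.07,0.005,0.2,0,0],[0,0.14,0.015,0.4,0,0],[0,0.21,0.03,0.6,0,0],[0,0.27,0.05,0.785,0,0]]]}}

```text
clock: 26.35
tool_pos: [0.556, -0.2874, 0.2231]
orientation: [158.0, -0.0, -91.8]
force: [0.5, 0.3, 0.1]
opening: 0.0737
gripper_force: 0.0
```

Emit:
{"op": "step_arm", "data": {"steps": [[[0,0.07,0.005,0.2,0,0],[0,0.14,0.015,0.4,0,0],[0,0.21,0.03,0.6,0,0],[0,0.27,0.05,0.785,0,0],[0,0.27,0.05,0.785,0,0]]]}}

```text
clock: 26.85
tool_pos: [0.5265, -0.2864, 0.23]
orientation: [-179.5, 0.0, -91.9]
force: [0.3, -0.7, 1.1]
opening: 0.0738
gripper_force: 0.0
```

Run:
```python
from h import *
o=get_obs();p,R=now();print(p,o["orientation"],o["clock"])
for n in("top","scene"): angle(n,snapshot(n)[0])
```

```text
[ 0.52651372 -0.28638721  0.23004586] [-1.79461062e+02  2.40128432e-02 -9.18579492e+01] 26.85
top blue stripe at 45.3 -> red at -134.7 34 spread 29..74 y -0.018..0.012
```

Emit:
{"op": "step_arm", "data": {"steps": [[[0,0,0,0,0,0],[0,0,0,0,0,0],[0,0,0,0,0,0],[0,0,0,0,0,0],[0,0,0,0,0,0]]]}}

```text
clock: 27.45
tool_pos: [0.5301, -0.2865, 0.2282]
orientation: [-179.8, 0.0, -91.8]
force: [0.5, -0.2, 0.6]
opening: 0.0737
gripper_force: 0.0
```

Run:
```python
from h import *
o=get_obs();p,R=now();print(p,o["orientation"],o["clock"])
for n in("top","scene"):
    a,d=snapshot(n);angle(n,a);np.savez(f"pics/{n}6.npz",p=a,d=d)
```

```text
[ 0.53006166 -0.28652554  0.22822574] [-1.79769797e+02  8.54366634e-03 -9.17690846e+01] 27.45
top blue stripe at 46.2 -> red at -133.8 39 spread 28..74 y -0.018..0.015
```

Rest 2: red at -133.8° (226.2°). The midpoint with rest 1 is red at 193.9° with a shortfall of 32° each side, which fits the 25–38° given and the initial stay-put. The jar therefore has to turn back by -32.3° to bring the heavy side down.

Emit:
{"op": "step_arm", "data": {"steps": [[[0,0.01,0.3,0,0,0],[0,0.01,0.6,0,0,0],[0,0.01,0.8,0,0,0],[0,0.01,0.9,0,0,0],[0,0.01,0.92,0,0,0],[0,0.01,0.92,0,0,0]]]}}

```text
clock: 28.15
tool_pos: [0.5298, -0.2868, 0.1373]
orientation: [-179.7, -0.0, -91.8]
force: [0.2, 0.5, -0.7]
opening: 0.0741
gripper_force: 0.0
```

Run:
```python
from h import *
o=get_obs();p,R=now();print(p,o["orientation"])
calls(p,R,*knobpose(0,.0,s=-.087),1)
```

```text
[ 0.5297608  -0.286766    0.13731968] [-1.79687309e+02 -2.25971595e-02 -9.17647939e+01]
1 [-0.001, 0.007, 0.011, -0.011, -0.001, 0.005]
```

Emit:
{"op": "step_arm", "data": {"steps": [[[0,0.006,0.01,0,0,0],[0,0.006,0.01,0,0,0],[0,0.006,0.01,0,0,0],[0,0.006,0.01,0,0,0],[0,0.006,0.01,0,0,0],[0,0.006,0.01,0,0,0],[0,0.006,0.01,0,0,0],[0,0.006,0.01,0,0,0]]], "jaw": 255}}

```text
clock: 28.95
tool_pos: [0.5289, -0.2866, 0.1358]
orientation: [-179.7, -0.0, -91.8]
force: [0.9, 0.6, 1.3]
opening: 0.0289
gripper_force: 30.0
```

Emit:
{"op": "step_arm", "data": {"steps": [[[0,-0.013,0,0.14,0,0],[0,-0.026,-0.002,0.28,0,0],[0,-0.039,-0.004,0.42,0,0],[0,-0.052,-0.007,0.563,0,0]]]}}

```text
clock: 29.35
tool_pos: [0.5343, -0.2869, 0.1368]
orientation: [-163.4, -0.0, -91.8]
force: [1.4, 1.2, -1.5]
opening: 0.0293
gripper_force: 30.0
```

Emit:
{"op": "step_arm", "data": {"steps": [[[0,-0.013,0,0.14,0,0],[0,-0.026,-0.002,0.28,0,0],[0,-0.039,-0.004,0.42,0,0],[0,-0.052,-0.007,0.563,0,0],[0,-0.052,-0.007,0.563,0,0],[0,-0.052,-0.007,0.563,0,0]]]}}

```text
clock: 29.95
tool_pos: [0.5388, -0.287, 0.139]
orientation: [-147.5, 0.0, -91.8]
force: [0.8, 1.4, 0.1]
opening: 0.0289
gripper_force: 30.0
```

Run:
```python
from h import *
o=get_obs();p,R=now();print(p,o["orientation"],o["force"])
calls(p,R,*knobpose(-32.3,.0,s=-.087),1)
for n in("top","scene"): angle(n,snapshot(n)[0])
```

```text
[ 0.53877462 -0.28699019  0.13896966] [-1.47539244e+02  2.55995193e-02 -9.17992802e+01] [0.75079687 1.36503042 0.11063404]
1 [-0.0, -0.004, 0.001, -0.006, 0.003, 0.002]
top blue stripe at 11.3 -> red at -168.7 55 spread -6..31 y -0.016..0.019
scene blue stripe at 14.5 -> red at -165.5 6 spread 7..22 y -0.014..0.009
```

The jar sits with the blue stripe at 11–14° (target about 13°), so the heavy side is down within a couple of degrees. Releasing the knob, backing off and checking that it stays.

Emit:
{"op": "step_arm", "data": {"steps": [[[0,0,0,0,0,0],[0,0,0,0,0,0],[0,0,0,0,0,0],[0,0,0,0,0,0],[0,0,0,0,0,0],[0,0,-0.2,0,0,0],[0,0,-0.5,0,0,0],[0,0,-0.8,0,0,0],[0,0,-0.9,0,0,0],[0,0,-0.9,0,0,0]]], "jaw": 20}}

```text
clock: 31.05
tool_pos: [0.4905, -0.2856, 0.2163]
orientation: [-147.3, -0.1, -91.8]
force: [0.2, 0.1, 0.5]
opening: 0.0807
gripper_force: 0.0
```

Run:
```python
from h import *
o=get_obs();p,R=now();print(p,o["orientation"],o["clock"])
for n in("top","scene"):
    a,d=snapshot(n);angle(n,a);np.savez(f"pics/{n}7.npz",p=a,d=d)
calls(p,R,np.array([.5322,-.1997,.235]),down(-91.8),2)
```

```text
[ 0.49045157 -0.28560585  0.21634867] [-1.47271961e+02 -5.38192793e-02 -9.17910396e+01] 31.05
top blue stripe at 12.8 -> red at -167.2 54 spread -5..31 y -0.016..0.019
scene blue stripe at 17.3 -> red at -162.7 5 spread 14..22 y -0.011..0.012
3 [-0.436, -0.215, 0.027, -0.571, -0.001, 0.0]
3 [-0.436, -0.214, -0.035, -0.571, -0.001, 0.0]
```

Emit:
{"op": "step_arm", "data": {"steps": [[[0,0,-0.25,-0.2,0,0],[-0.1,-0.1,-0.3,-0.4,0,0],[-0.4,-0.2,-0.3,-0.57,0,0],[-0.44,-0.21,-0.3,-0.57,0,0]]]}}

```text
clock: 31.55
tool_pos: [0.4962, -0.2397, 0.2506]
orientation: [-164.0, -0.0, -91.6]
force: [-0.5, -0.2, -0.8]
opening: 0.0807
gripper_force: 0.0
```

Emit:
{"op": "step_arm", "data": {"steps": [[[-0.2,-0.1,0,-0.2,0,0],[-0.44,-0.3,0.1,-0.4,0,0],[-0.44,-0.3,0.1,-0.57,0,0],[-0.44,-0.3,0.1,-0.57,0,0],[-0.44,-0.3,0.1,-0.57,0,0]]]}}

```text
clock: 32.05
tool_pos: [0.5264, -0.1981, 0.2473]
orientation: [179.7, 0.0, -91.8]
force: [-0.4, 0.3, 0.3]
opening: 0.0809
gripper_force: 0.0
```

Run:
```python
from h import *
o=get_obs();p,R=now();print(p,o["orientation"],o["clock"])
calls(p,R,np.array([.5322,-.1997,.14]),down(-91.8),2)
for n in("top","scene"): angle(n,snapshot(n)[0])
```

```text
[ 0.52636353 -0.19805071  0.24732228] [ 1.79729228e+02  4.69044978e-02 -9.17517092e+01] 32.05
2 [0.008, -0.032, 0.536, 0.005, 0.001, 0.001]
2 [0.008, -0.031, 0.537, 0.005, 0.001, 0.001]
top blue stripe at 9.0 -> red at -171.0 4 spread -1..20 y 0.019..0.019
```

Emit:
{"op": "step_arm", "data": {"steps": [[[0.01,-0.06,0.2,0.01,0,0],[0.015,-0.062,0.4,0.01,0,0],[0.015,-0.062,0.5,0.01,0,0],[0.015,-0.062,0.5,0.01,0,0]]]}}

```text
clock: 32.55
tool_pos: [0.5308, -0.2003, 0.1989]
orientation: [-179.9, 0.0, -91.8]
force: [-0.3, -0.0, 0.3]
opening: 0.0809
gripper_force: 0.0
```

Run:
```python
from h import *
p,R=now();print(p);calls(p,R,np.array([.5322,-.1997,.14]),down(-91.8),1)
```

```text
[ 0.53079366 -0.20030292  0.19885444]
2 [-0.006, -0.013, 0.589, -0.003, 0.001, -0.001]
```

Emit:
{"op": "step_arm", "data": {"steps": [[[0,-0.01,0.2,0,0,0],[0,-0.01,0.35,0,0,0],[0,-0.01,0.47,0,0,0],[0,-0.01,0.55,0,0,0],[0,-0.01,0.585,0,0,0],[0,-0.01,0.585,0,0,0]]]}}

```text
clock: 33.15
tool_pos: [0.5335, -0.2002, 0.1414]
orientation: [-179.8, -0.0, -91.8]
force: [-0.3, -0.2, 0.9]
opening: 0.0805
gripper_force: 0.0
```

Emit:
{"op": "step_arm", "data": {"steps": [[[0,0,0,0,0,0],[0,0,0,0,0,0],[0,0,0,0,0,0],[0,0,0,0,0,0],[0,0,0,0,0,0]]], "jaw": 72}}

```text
clock: 33.65
tool_pos: [0.5335, -0.2002, 0.1415]
orientation: [-179.8, 0.0, -91.8]
force: [-0.0, 0.7, 0.7]
opening: 0.0631
gripper_force: 0.0
```

Emit:
{"op": "step_arm", "data": {"steps": [[[0,0.013,0.008,-0.006,0,0],[0,0.013,0.008,-0.006,0,0],[0,0.013,0.008,-0.006,0,0]]]}}

```text
clock: 33.95
tool_pos: [0.5321, -0.2001, 0.1405]
orientation: [180.0, -0.0, -91.8]
force: [0.0, 0.5, -0.3]
opening: 0.0629
gripper_force: 0.0
```

Emit:
{"op": "step_arm", "data": {"steps": [[[0,0,0,0,0,0],[0,0,0,0,0,0],[0,0,0,0,0,0],[0,0,0,0,0,0],[0,0,0,0,0,0]]], "jaw": 255}}

```text
clock: 34.45
tool_pos: [0.5321, -0.2001, 0.1405]
orientation: [180.0, 0.0, -91.8]
force: [-0.5, 0.4, 0.3]
opening: 0.0592
gripper_force: 30.0
```

Emit:
{"op": "step_arm", "data": {"steps": [[[0,0,-0.03,0,0,0],[0,0,-0.07,0,0,0],[0,0,-0.12,0,0,0],[0,0,-0.18,0,0,0],[0,0,-0.25,0,0,0],[0,0,-0.32,0,0,0],[0,0,-0.39,0,0,0],[0,0,-0.45,0,0,0],[0,0,-0.49,0,0,0],[0,0,-0.51,0,0,0],[0,0,-0.51,0,0,0],[0,0,-0.51,0,0,0],[0,0,-0.51,0,0,0],[0,0,-0.51,0,0,0]]]}}

```text
clock: 35.85
tool_pos: [0.532, -0.2001, 0.1912]
orientation: [180.0, 0.0, -91.8]
force: [-1.0, 0.0, -6.0]
opening: 0.0595
gripper_force: 30.0
```

Run:
```python
from h import *
o=get_obs();p,R=now();print(p,o["orientation"],o["force"],o["moment"],o["clock"])
I={}
for n in("scene","top"):
    a,d=snapshot(n);I[n]=a;angle(n,a,(.5322,-.1997,.206))
m=np.zeros((370,800,3),np.uint8);m[:360,:400]=cv2.resize(I["scene"][150:240,205:305],(400,360),interpolation=cv2.INTER_CUBIC);m[:289,400:]=cv2.resize(I["top"][170:235,320:410],(400,289),interpolation=cv2.INTER_CUBIC);cv2.imwrite("pics/a8.png",m[:,:,::-1])
```

```text
[ 0.53197095 -0.2001057   0.19124858] [ 1.79969041e+02  2.08735497e-03 -9.17783979e+01] [-9.66681886e-01  3.75244565e-03 -5.96047081e+00] [ 0.01612143  0.11800278 -0.01544596] 35.85
```

View pics/a8.png

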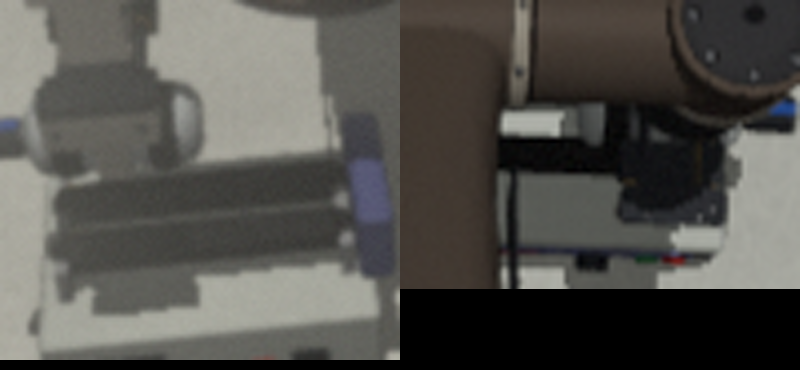

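The jar hangs level about 5 cm above the rollers (domes at (35,135) and (190,120) in the scene crop), and the knob's blue stripe faces up at (8,125). The force is steady at the jar's weight.

Emit:
{"op": "step_arm", "data": {"steps": [[[0,0,0,0,0,0],[0,0,0,0,0,0],[0,0,0,0,0,0],[0,0,0,0,0,0],[0,0,0,0,0,0]]]}}

```text
clock: 36.45
tool_pos: [0.5321, -0.2001, 0.1916]
orientation: [-180.0, 0.0, -91.8]
force: [0.3, -0.8, -7.6]
opening: 0.0594
gripper_force: 30.0
```

```bash
python3 -c "
from plant import *
print(close_job())"
```

```text
the job is handed in; nothing more can be done
None
```

The job is handed in at 36.5 s: the jar is held still and level about 5 cm above the rollers, heavy side underneath to within a few degrees by my camera readings (blue stripe up, about 13° towards the far side), and the other two jars were not touched.

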